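# Count a sealed specimen on the tally counter

### The job

One sealed specimen has come in and must be counted: on the tally counter that carries the capped cup, swing the advance lever all the way round to its stop, then let go so that it springs fully back home. Leave the other counter's lever and both cups as they are.

Things in the scene. Friction and masses are not known exactly. Their poses are not given: they have to be found in the camera images.
- sealed_counter: Grey bench tally counter, fixed to the table, with the capped cup on its coaster. Origin: on the lever's upright pivot axis, at table level; x to the back (pivot to coaster), y to its left, z up. Housing 74 x 78 mm, 42 mm high, centred on the origin, drum window in its front (-x) face; coaster 86 mm across, centred at x = +105 mm.
- sealed_post (a point): Middle of the upright round black finger post (14 mm thick, 32 mm tall, from 51 to 83 mm above the table; this point is 67 mm up) at the end of the flat steel lever arm of the counter with the capped cup. Below it is only the arm's end (46 to 51 mm up, 18 mm across). Free space to its left at home.
- sealed_lever (a joint): Sprung lever on top of the counter with the capped cup, rad: 0 = home, 1.1 = stop; grows counter-clockwise from above. Its post at value q stands at counter x = -60 cos(0.55 - q), y = +60 sin(0.55 - q) mm: it sweeps across the counter's front from its left to its right. The spring pushes back with 1 to 2.5 N at the post and brings it home in about 0.3 s when let go.
- open_lever (a joint): Sprung lever on top of the other counter, alike, with the open cup, rad: 0 = home, 1.1 = stop; grows counter-clockwise from above. Its post at value q stands at counter x = -60 cos(0.55 - q), y = +60 sin(0.55 - q) mm: it sweeps across the counter's front from its left to its right. The spring pushes back with 1 to 2.5 N at the post and brings it home in about 0.3 s when let go.
- capped_cup_mid (a point): Centre of the clear specimen cup with its screw lid on (68 mm across, 62 mm tall), standing loose on the coaster of its counter, 6 mm above the table.
- uncapped_cup_mid (a point): Centre of the clear specimen cup without lid (63 mm across, 57 mm tall), standing loose on the coaster of the other counter, 6 mm above the table.

How it is judged:
By the outcome, as a careful person would: the job done as asked, in the order asked, and still so for the second after the job is handed in, with the robot touching nothing.
It also fails if it takes over 32 s, if anything falls off the work surface, if the arm or the gripper's body presses on something with over 40 N, if the wrist force passes 120 N, or if a joint passes its speed limit or range.

### The arm

A 7-joint arm with a two-finger parallel gripper is mounted at the origin on the work surface; the furniture and walls round the work are solid. World frame = base frame: x ahead of the robot, y to its left, z up, the work surface at z = 0. Lengths are in m, angles in rad, forces in N, time in s.
With the tool pointing down it reaches from about 0.35 to 0.9 m from the base axis. Payload 8.1 kg.
Tool frame: the origin (TCP) lies on the centre line of the jaws, within the pads' length; the fingertips stand 14 mm ahead of it and the grasp point (between the pads) lies 5 mm behind it; z points along the fingers, y is the direction in which the jaws open and shut (so a half turn about z gives the same grasp; the last joint's range is limited). The gripper opens to 92 mm and grips with 3 to 60 N. Pads are 19 mm wide; open, the fingers measure 130 mm over their backs; the gripper's body (75 mm by 190 mm) begins 47 mm behind the grasp point.
Start: joints at [1.141, 0.434, 0.025, 1.573, -0.012, 1.134, -0.075], TCP at [0.201, -0.592, 0.241] pointing down, gripper open.
Joint ranges: [-2.62, 2.62], [-0.44, 2.09], [-1.27, 1.32], [0.08, 2.57], [-1.32, 4.46], [0.12, 2], [-2.74, 2.74]. Speed limits (rad/s): [2.22, 2.22, 3.01, 3.01, 3.14, 3.14, 3.14].

### API

Orientations are given as a rotation vector (axis times angle).
In Python, from cell import observe, eyes, arm gives the robot as it stands.
- The arm moves only by the tool step_arm, never from a script. Its argument "series" is a list that holds one entry, the list of rows, each a list of 5 numbers: the finger opening in m, from 0 to 0.0918, then the shift along the world's x, y, z in m, then the turn about the world's z in degrees. In form: [[[hand, dx, dy, dz, spin], ...]]. A call has 1 to 20 rows; each row is the pose to reach, as a shift and turn from the pose measured when the call began; what a row does not reach only later rows make up. A row lasts 1/12 s, in which the tool goes at most 41.7 mm and 7.16 degrees, less where a joint would pass 70% of its speed; a pose out of reach is approached as far as the arm can. A call with a gripper value outside its range is refused whole. The fingers move at their own pace and stop on an object; "squeeze" is the grip in N (left out, the last holds). Time passes only in rows, so rows that repeat a pose let the fingers close. It gives the time, the measured TCP pose, the force and the opening at its end, in the units of the state.
- observe(): the state, without advancing time (a new reading comes with each control period).
- eyes.get_image(name): name is "side" or "top" or "wrist"; returns (picture, depth): 400x640x3 uint8, red, green, blue; 400x640 float32, m along the optical axis (not along the pixel's ray), 0 where there is no reading.
- eyes.camera_params(name): a dict with "intrinsics" (3x3 intrinsics, pixels), "position" and "attitude" of the camera in the world. Camera axes: x right, y down, z forward; pixel columns grow to the right and rows downward; lengths in m; the calibration is good to about 2 mm. A picture is of the moment at which its call begins: read the wrist's pose just before it. camera_params takes no time and is no camera call; for the wrist camera it gives the pose at the moment of the call.
- arm.sign_off(): hands the job in, once; it reports no verdict.
The state is a dict: "clock": time; "joints": joint angles; "dq": joint speeds; "joint_efforts": joint torques, N m; "position": TCP position; "ee_rot": TCP orientation; "force": force on the tool from outside, world axes, zero at the start; "ft_torque": the same for the moment, N m; "width": opening from 0.0 (shut) to 1.0 (fully open).
Only numpy, scipy, OpenCV 4.12 (cv2) and the standard library are available. Lean on these libraries where they do the work, as an engineer would, in place of code of your own. Each camera call takes 0.05 s, during which the arm holds its last target.

## Working session

There is one attempt and no reset: what is moved stays moved. The work goes in short steps, Python scripts to look and compute and a tool call to move; the robot and the scene stay as the last step left them, time stands still between calls to the robot, and variables do not carry over. Pictures are saved under pics/ and viewed, and the job is handed in when it is done.

Besides the shell and the picture viewer there is one more tool, called after "Request:" in YAML: its name, and indented under it one key for each argument. step_arm: Moves the arm, as the interface text tells. Its arguments: {"type":"object","properties":{"series":{"type":"array"},"squeeze":{"type":"number"}},"required":["series"]}

```bash
mkdir -p pics
cat > h.py <<'E'
import numpy as np,cv2
from cell import observe,eyes,arm
E
python3 - <<'E'
from h import *
for n in("top","side","wrist"):
    p=eyes.camera_params(n); print(n,p)
    im,d=eyes.get_image(n); cv2.imwrite(f"pics/{n}0.png",im[:,:,::-1]); np.save(f"pics/{n}0d.npy",d)
print(observe())
E
```

```text
top {'intrinsics': array([[494.16979388,   0.        , 316.62918487],
       [  0.        , 494.16979388, 205.61922523],
       [  0.        ,   0.        ,   1.        ]]), 'position': array([ 0.50713946, -0.0011797 ,  1.15734408]), 'attitude': array([-2.19065794,  2.18017878, -0.07434341])}
side {'intrinsics': array([[487.56937916,   0.        , 325.22743118],
       [  0.        , 487.56937916, 194.86315435],
       [  0.        ,   0.        ,   1.        ]]), 'position': array([0.25096758, 0.82467016, 0.55511046]), 'attitude': array([-0.44895204,  2.50624237, -1.48786504])}
wrist {'intrinsics': array([[359.29406891,   0.        , 322.73885067],
       [  0.        , 359.29406891, 196.64438303],
       [  0.        ,   0.        ,   1.        ]]), 'position': array([ 0.27517531, -0.5665089 ,  0.38431312]), 'attitude': array([ 2.34929907, -1.68460183, -0.25337923])}
{'clock': 0.15, 'joints': array([ 1.14140708,  0.43505227,  0.02498631,  1.57383566, -0.01164726,
        1.13400556, -0.07509355]), 'dq': array([ 0.00032106, -0.00234073,  0.00012497, -0.0036693 ,  0.00129528,
        0.00058534, -0.00057645]), 'joint_efforts': array([ 1.67436188e-03, -6.68262792e+01,  9.85686779e-01, -3.14696145e+01,
       -6.05724030e-02,  3.92521452e-02,  5.36175605e-05]), 'position': array([ 0.20048202, -0.59160479,  0.24015228]), 'ee_rot': array([-3.09866056e+00, -5.10711286e-01,  4.00751058e-04]), 'force': array([ 0.4605705 , -0.58655733, -0.60378047]), 'ft_torque': array([ 0.02387462,  0.00428224, -0.05023359]), 'width': 0.9970418888711662}
```

View pics/top0.png

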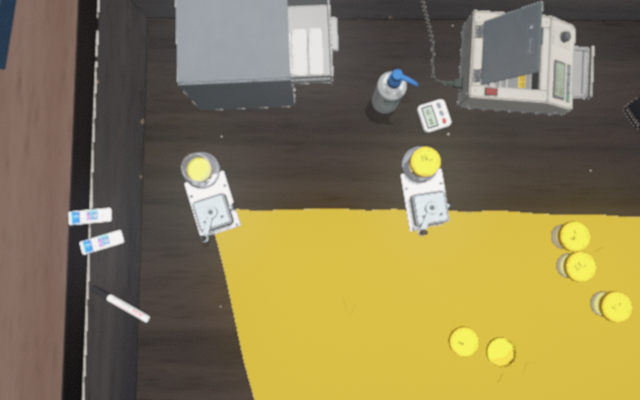

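View pics/side0.png

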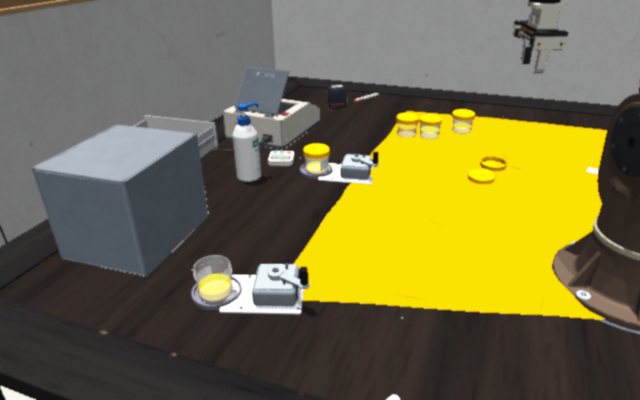

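The capped cup (yellow lid in both views) is on the right-hand counter: top ≈(425,162), housing ≈(430,208), post ≈(423,232). The left one has an open rim with its fluid visible. Next I'll zoom in and measure.

```bash
cat >> h.py <<'E'
from scipy.spatial.transform import Rotation as R
def ray(n,u,v,p=None):
    p=p or eyes.camera_params(n); K=p["intrinsics"]
    d=R.from_rotvec(p["attitude"]).as_matrix()@np.linalg.inv(K)@np.array([u,v,1.]); return np.array(p["position"]),d
def onz(n,u,v,z,p=None):
    o,d=ray(n,u,v,p); return o+d*(z-o[2])/d[2]
def proj(n,X,p=None):
    p=p or eyes.camera_params(n); c=R.from_rotvec(p["attitude"]).as_matrix().T@(np.array(X)-p["position"]); q=p["intrinsics"]@c; return q[:2]/q[2]
def two(r1,r2):
    (o1,d1),(o2,d2)=r1,r2; A=np.stack([d1,-d2],1); s=np.linalg.lstsq(A,o2-o1,rcond=None)[0]
    a,b=o1+s[0]*d1,o2+s[1]*d2; return (a+b)/2,np.linalg.norm(a-b)
E
python3 - <<'E'
from h import *
a=cv2.imread("pics/top0.png")[135:245,385:465]; b=cv2.imread("pics/side0.png")[130:195,290:390]
cv2.imwrite("pics/z1.png",cv2.resize(a,None,fx=5,fy=5,interpolation=cv2.INTER_NEAREST))
cv2.imwrite("pics/z2.png",cv2.resize(b,None,fx=8,fy=8,interpolation=cv2.INTER_NEAREST))
for u,v,z in((425,161,.068),(430,208,.042),(423,232,.083),(205,239,.083),(210,212,.042)): print(u,v,onz("top",u,v,z))
E
```

```text
425 161 [ 0.68342408 -0.23992056  0.068     ]
430 208 [ 0.58047858 -0.25580981  0.042     ]
423 232 [ 0.52550293 -0.23068172  0.083     ]
205 239 [0.50805564 0.24233615 0.083     ]
210 212 [0.56904877 0.24157024 0.042     ]
```

View pics/z1.png

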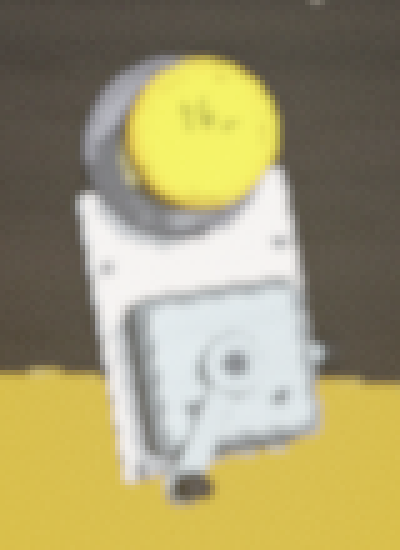

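View pics/z2.png

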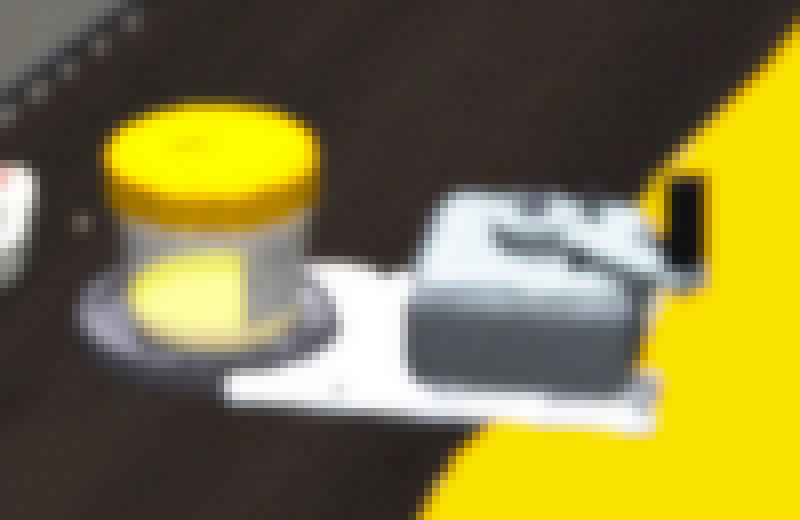

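Run:
```python
from h import *
piv=onz("top",432,207.4,.052); print("pivot",piv)
P,g=two(ray("top",423,232.3),ray("side",375.75,157.9)); print("post tri",P,g)
# pivot tri: side pivot bolt ~ (535,205)/8
Q,g=two(ray("top",432,207.4),ray("side",290+537/8,130+207/8)); print("pivot tri",Q,g)
# coaster outer ellipse left & bottom: centre from visible edge
for e in (((80,195),(125,480)),((282,165),(318,440))):
    a,b=[onz("top",385+x/5,135+y/5,.003)for x,y in e]; d=a-b; print("edge yaw",np.degrees(np.arctan2(d[1],d[0])),a,b)
for h in(.083,.075,.067): print(h,onz("top",423,232.3,h),onz("side",375.75,157.9,h))
im=cv2.imread("pics/top0.png");hsv=cv2.cvtColor(im,cv2.COLOR_BGR2HSV)
m=((hsv[...,2]<75)*255).astype(np.uint8); m[:227]=0;m[236:]=0;m[:,:414]=0;m[:,432:]=0
ys,xs=np.nonzero(m); print("post mask",xs.min(),xs.max(),ys.min(),ys.max(),xs.mean(),ys.mean())
d=P-Q; print("lever dir",np.degrees(np.arctan2(d[1],d[0])),np.linalg.norm(d[:2]))
yaw=np.arctan2(d[1],d[0])
for w in (piv,Q):
  dd=P-w; a=np.arctan2(dd[1],dd[0]); print(np.linalg.norm(dd[:2]),"counter yaw if home",np.degrees(a-(np.pi-.55)))
```

```text
pivot [ 0.58118981 -0.25802238  0.052     ]
post tri [ 0.52476096 -0.23443223  0.065914  ] 0.0007761355217033655
pivot tri [ 0.58007538 -0.25803117  0.0533125 ] 0.002146768628195415
edge yaw 8.524286915410816 [ 0.66284189 -0.19742534  0.003     ] [ 0.52905412 -0.21747804  0.003     ]
edge yaw 6.68794964348518 [ 0.67750384 -0.29257695  0.003     ] [ 0.54814821 -0.30774516  0.003     ]
0.083 [ 0.52485257 -0.23067516  0.083     ] [ 0.51484638 -0.197575    0.083     ]
0.075 [ 0.52498447 -0.23238408  0.075     ] [ 0.51931786 -0.21489713  0.075     ]
0.067 [ 0.52511636 -0.23409299  0.067     ] [ 0.52378933 -0.23221927  0.067     ]Traceback (most recent call last):
  File "<stdin>", line 12, in <module>
    return umr_minimum(a, axis, None, out, keepdims, initial, where)
ValueError: zero-size array to reduction operation minimum which has no identity
```

Measurements of the sealed counter:
- **Post:** (0.525, -0.234, 0.066). Its height and 61 mm radius match the text.
- **Pivot:** (0.581, -0.258).
- **Yaw:** about 8°.
- **Stop position of the post:** about (0.535, -0.296).

I'll close the fingers and come in from the post's left.

Request:
step_arm:
  series:
    - [[0, 0.03, 0.025, 0.01, -2], [0, 0.055, 0.058, 0.01, -4], [0, 0.08, 0.09, 0.01, -6], [0, 0.105, 0.122, 0.01, -8], [0, 0.13, 0.155, 0.01, -10], [0, 0.155, 0.188, 0.01, -10], [0, 0.18, 0.22, 0.01, -10], [0, 0.205, 0.253, 0.01, -10], [0, 0.23, 0.286, 0.01, -10], [0, 0.255, 0.32, 0.01, -10], [0, 0.28, 0.355, 0.01, -10], [0, 0.305, 0.39, 0.01, -10], [0, 0.325, 0.422, 0.01, -10], [0, 0.325, 0.422, 0.01, -10], [0, 0.325, 0.422, 0.01, -10], [0, 0.325, 0.422, 0.01, -10]]

```text
clock: 1.48
position: [0.5251, -0.1699, 0.2498]
ee_rot: [-3.132, -0.239, 0.002]
force: [-0.5, -0.3, -0.6]
width: 0.006
```

Request:
step_arm:
  series:
    - [[0, 0.002, 0, -0.04, 0], [0, 0.002, 0, -0.08, 0], [0, 0.002, 0, -0.12, 0], [0, 0.002, 0, -0.155, 0], [0, 0.002, 0, -0.178, 0], [0, 0.002, 0, -0.178, 0], [0, 0.002, 0, -0.178, 0]]

```text
clock: 2.07
position: [0.5257, -0.1713, 0.0713]
ee_rot: [-3.132, -0.236, 0.006]
force: [0.1, 0.4, -0.1]
width: 0.004
```

Run:
```python
from h import *
o=observe();print(o["clock"],o["position"],o["force"])
for n in("side","wrist"):
    im,d=eyes.get_image(n); im=im[:,:,::-1]
    if n=="side": im=cv2.resize(im[80:220,270:460],None,fx=4,fy=4)
    cv2.imwrite(f"pics/{n}1.png",im)
```

```text
2.0667 [ 0.52569462 -0.17128445  0.07125941] [ 0.06050204  0.42412906 -0.08235201]
```

View pics/side1.png

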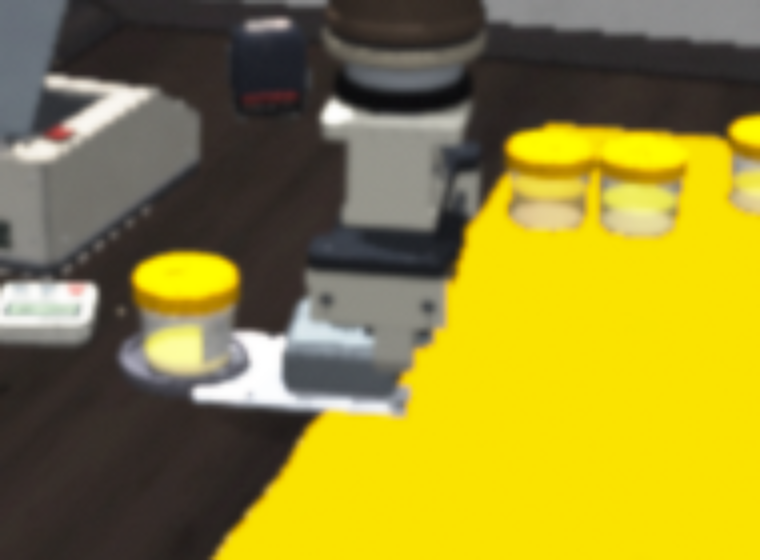

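View pics/wrist1.png

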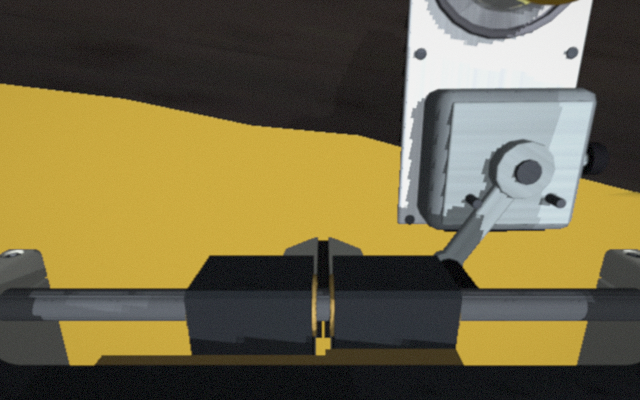

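The side view shows the gripper left of the post with the tips just above housing-top height. In the wrist view the lever arm runs from its pivot at (527,172) to the post at about (450,265). Now I'll push along the arc in moderate steps.

Request:
step_arm:
  series:
    - [[0, 0, -0.012, 0, 0], [0, 0, -0.024, 0, 0], [0, 0, -0.036, 0, 0], [0, -0.001, -0.044, 0, 0], [0, -0.002, -0.052, 0, 0], [0, -0.003, -0.06, 0, 0], [0, -0.004, -0.068, 0, 0], [0, -0.003, -0.076, 0, 0], [0, -0.001, -0.084, 0, 0], [0, -0.001, -0.084, 0, 0]]

```text
clock: 3.0
position: [0.5271, -0.2573, 0.0734]
ee_rot: [3.132, 0.234, 0.002]
force: [-0.9, 1.4, -0.3]
width: 0.003
```

Run:
```python
from h import *
o=observe();print(o["clock"],o["position"],o["force"])
im,d=eyes.get_image("wrist"); cv2.imwrite("pics/wrist2.png",im[:,:,::-1])
```

```text
3.0 [ 0.52708752 -0.25730187  0.07340233] [-0.88568661  1.36206532 -0.32889619]
```

View pics/wrist2.png

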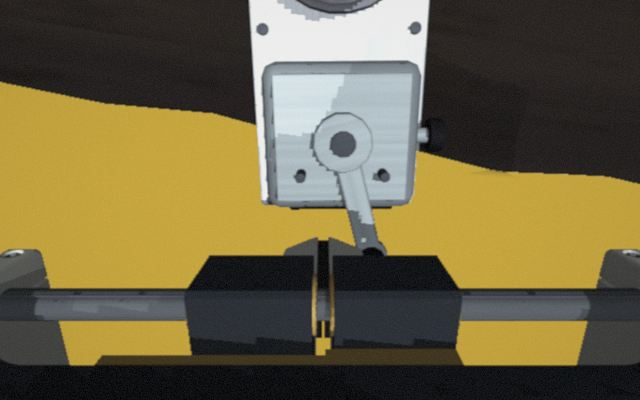

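The lever is about three quarters round: pivot (343,143), arm end (372,250). The force is spring-sized. I'll continue gently to the stop.

Request:
step_arm:
  series:
    - [[0, 0.001, -0.003, -0.001, 0], [0, 0.003, -0.006, -0.001, 0], [0, 0.005, -0.009, -0.001, 0], [0, 0.007, -0.012, -0.001, 0], [0, 0.007, -0.012, -0.001, 0]]

```text
clock: 3.47
position: [0.5345, -0.2688, 0.0723]
ee_rot: [3.132, 0.235, 0.002]
force: [-1.3, 1.0, 0.1]
width: 0.004
```

Run:
```python
from h import *
o=observe();print(o["clock"],o["position"],o["force"])
im,d=eyes.get_image("wrist"); cv2.imwrite("pics/wrist3.png",im[:,:,::-1])
```

```text
3.4667 [ 0.53451088 -0.26879133  0.07228157] [-1.31530826  1.02534752  0.14856569]
```

View pics/wrist3.png

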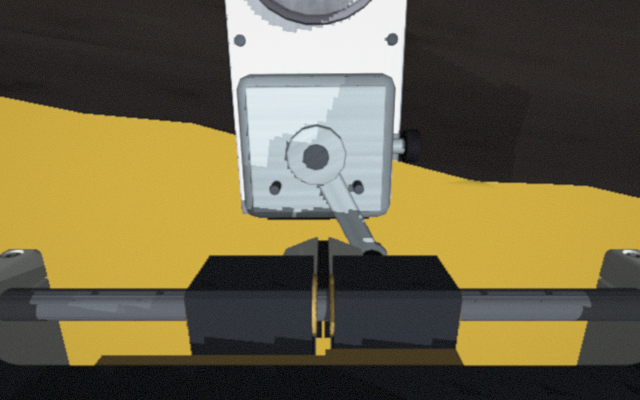

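Request:
step_arm:
  series:
    - [[0, 0.001, -0.002, 0, 0], [0, 0.002, -0.004, 0, 0], [0, 0.002, -0.004, 0, 0]]

```text
clock: 3.77
position: [0.5369, -0.2726, 0.0723]
ee_rot: [3.132, 0.235, 0.003]
force: [-0.2, 2.4, -1.0]
width: 0.005
```

Request:
step_arm:
  series:
    - [[0, 0, -0.002, 0, 0], [0, 0.001, -0.004, 0, 0], [0, 0.001, -0.004, 0, 0]]

```text
clock: 4.02
position: [0.5373, -0.2737, 0.072]
ee_rot: [-3.129, -0.237, -0.0]
force: [-3.5, 11.6, 4.8]
width: 0.004
```

Run:
```python
from h import *
im,d=eyes.get_image("wrist"); cv2.imwrite("pics/wrist4.png",cv2.resize(im[120:280,200:440,::-1],None,fx=3,fy=3))
o=observe();print(o["clock"],o["position"],o["force"])
# arm line: pivot vs arm at same height
```

```text
4.0667 [ 0.53730318 -0.27370102  0.07204911] [-2.78116239 10.70900862  4.16775439]
```

View pics/wrist4.png

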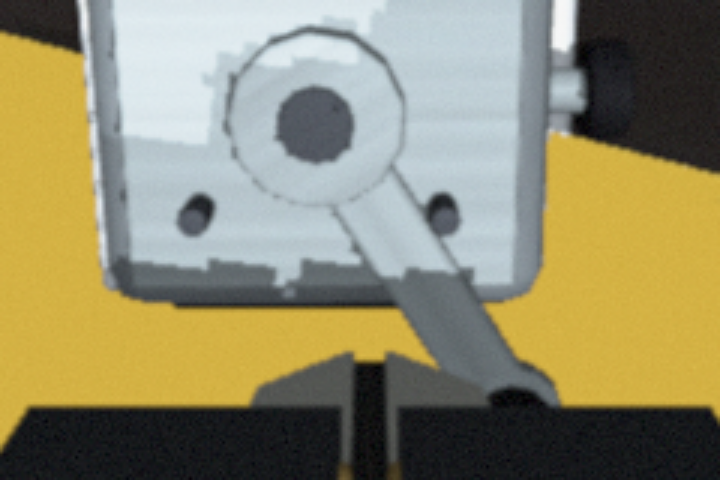

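The arm bears on the stop pin at (440,215), with about 11 N against a 2.5 N spring and the travel stalled. I'll give one slightly firmer press, then draw back left to let go.

Request:
step_arm:
  series:
    - [[0, 0.001, -0.004, 0, 0], [0, 0.001, -0.005, 0, 0], [0, 0.001, -0.005, 0, 0]]

```text
clock: 4.32
position: [0.5374, -0.2742, 0.0719]
ee_rot: [-3.124, -0.241, 0.004]
force: [-6.6, 14.7, 8.1]
width: 0.004
```

Request:
step_arm:
  series:
    - [[0, -0.005, 0.035, 0, 0], [0, -0.01, 0.075, 0, 0], [0, -0.012, 0.11, 0, 0], [0, -0.012, 0.125, 0, 0], [0, -0.012, 0.125, 0, 0], [0, -0.012, 0.125, 0.04, 0], [0, -0.012, 0.125, 0.08, 0], [0, -0.012, 0.125, 0.12, 0], [0, -0.012, 0.125, 0.16, 0], [0, -0.03, 0.16, 0.16, 0], [0, -0.06, 0.19, 0.16, 0], [0, -0.09, 0.22, 0.16, 0], [0, -0.12, 0.24, 0.16, 0], [0, -0.12, 0.24, 0.16, 0], [0, -0.12, 0.24, 0.16, 0]]

```text
clock: 5.57
position: [0.4168, -0.0342, 0.2326]
ee_rot: [-3.125, -0.243, 0.001]
force: [0.2, -0.1, 0.1]
width: 0.006
```

Run:
```python
from h import *
o=observe();print(o["clock"],o["position"],o["force"])
t,_=eyes.get_image("top"); s,_=eyes.get_image("side"); t=t[:,:,::-1].copy(); s=s[:,:,::-1].copy()
cv2.imwrite("pics/top5.png",t);cv2.imwrite("pics/side5.png",s)
a=cv2.imread("pics/top0.png")
c=np.hstack([x[y0:y0+110,x0:x0+75] for x,x0,y0 in((a,390,135),(t,390,135),(a,170,140),(t,170,140))])
cv2.imwrite("pics/cmp5.png",cv2.resize(c,None,fx=2.6,fy=2.6))
for n,(x0,x1,y0,y1) in {"sealed":(390,465,140,245),"open":(170,250,140,250)}.items():
    print(n,np.abs(a[y0:y1,x0:x1].astype(int)-t[y0:y1,x0:x1]).max(2).__gt__(40).sum())
b=cv2.imread("pics/side0.png")
c=np.hstack([x[130:195,290:390] for x in(b,s)]);cv2.imwrite("pics/cmps5.png",cv2.resize(c,None,fx=4,fy=4))
```

```text
5.5667 [ 0.41680907 -0.03420636  0.23258682] [ 0.19654574 -0.06356051  0.11058422]
sealed 0
open 0
```

View pics/cmp5.png

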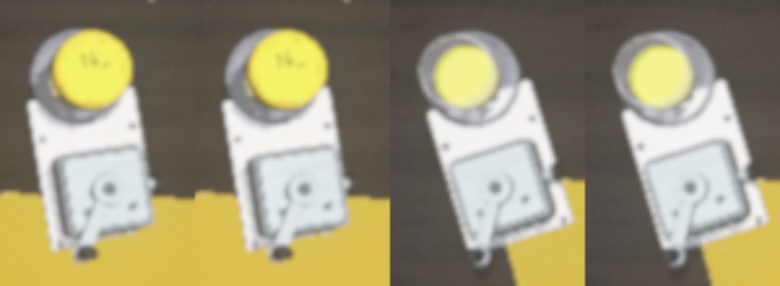

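View pics/cmps5.png

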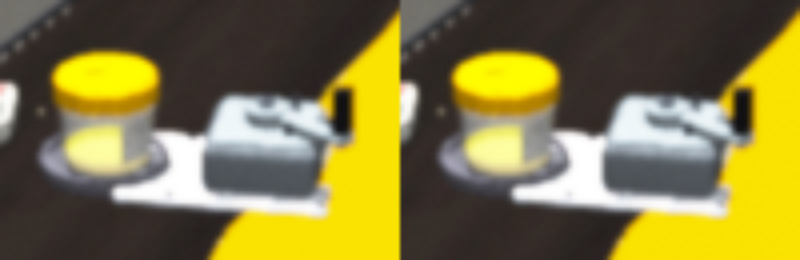

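Before and after match in both views: the lever is back home, and the cups and the other counter are unchanged. The arm is clear, so I'm handing in.

```bash
python3 -c "
from h import *
print(arm.sign_off())"
```

```text
the job is handed in; nothing more can be done
None
```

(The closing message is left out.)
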